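# Lock in the printer's power switches and close the interlock slide

## Robot

A 6-joint arm with a two-finger parallel gripper is mounted at the origin on the work surface. World frame = base frame: x ahead of the robot, y to its left, z up, the work surface at z = 0. Lengths are in m, angles in degrees, forces in N, time in s.
With the tool pointing down it reaches from about 0.4 to 0.825 m from the base axis. Payload 7 kg.
Tool frame: the origin (TCP) lies between the finger pads; the fingertips stand ctrl.nose_length ahead of it and the grasp point (between the pads) lies 2 mm behind it (ctrl.nose_length is the distance from the TCP to the fingertips, in m); z points along the fingers, y is the line along which they close (so a half turn about z gives the same grasp; the last joint's range is limited). The gripper opens to 88 mm and grips with 3 to 60 N. Pads are 19 mm wide; open, the fingers measure 130 mm over their backs; the gripper's body (78 mm by 193 mm) begins 47 mm behind the grasp point.
Start: joints at [88.528, 20.546, 0.682, 0, -70.136, -16.507], TCP at [0.208, 0.642, 0.244] pointing down, gripper open.
Joint ranges: [-176.03, 176.03], [-82.01, 121.73], [-58.28, 71.71], [-173.87, 95.51], [-174.79, -0.11], [-173.66, 173.66]. Speed limits (degrees/s): [136.94, 136.94, 172.46, 180, 180, 180].

## Interface

Orientations are given as [roll, pitch, yaw] about the fixed x, y, z axes, in that order (R = Rz(yaw) Ry(pitch) Rx(roll)).
In Python, from plant import ctrl gives the robot as it stands.
- The arm moves only by the tool apply_moves, never from a script. Its argument "commands" is a list of rows, each a list of 3 entries, a list of its own where there are three numbers: the shift along the world's x, y, z in cm, then the turn about the world's z in rad, then the closure, from 0 (fully open) to 1 (shut). In form: [[[x, y, z], turn, jaw], ...]. A call has 1 to 20 rows; each row is the pose to reach, as a shift and turn from the pose commanded when the call began; what a row does not reach only later rows make up. A row lasts 1/12 s, in which the tool goes at most 41.7 mm and 7.16 degrees, less where a joint would pass 70% of its speed; a pose out of reach is approached as far as the arm can. A call with a gripper value outside its range is refused whole. The fingers move at their own pace and stop on an object; the grip force is fixed at half the most. Time passes only in rows, so rows that repeat a pose let the fingers close. It gives the time, the measured TCP pose, the force, the opening and the grip force at its end, in the units of the state.
- ctrl.get_obs(): the state, without advancing time (a new reading comes with each control period).
- ctrl.snapshot(name): name is "side" or "top" or "wrist"; returns a dict with "img" (384x512x3 uint8, red, green, blue), "fx", "fy", "cx", "cy" (pixels), "T" (4x4, takes a point from camera to world coordinates). Camera axes: x right, y up, looking along -z (the intrinsics and any distortion apply to the point x, -y, -z); pixel columns grow to the right and rows downward; lengths in m; the calibration is good to about 2 mm. The wrist camera is an equidistant fisheye: a pixel r from the principal point sees the ray r / f radians off the axis. A picture is of the moment at which its call begins. There is no depth.
- ctrl.close_job(): hands the job in; it is judged then, once.
Trained networks look in a picture, given as the dict that the camera call returned (one of the last four; its "shot" number tells which), for a name from the list of things; names that differ only in an ending like _2 or _b are one class to them, and where a whole thing is asked for, a point or a joint stands for the part that bears it (a point fixed in the world has none). Each returns a list of dicts, best first, with "score" (0 to 1); they miss things now and then, are a little off and sometimes report something else, mostly with a low value. They report only what shows in the picture. A call takes as long as a camera call.
- ctrl.search_frame(picture, target): "at" ([column, row] in pixels, amid what is visible of it).
- ctrl.spot_point(picture, target): "at" ([column, row] in pixels: a listed point, or the origin of a listed thing).
The state is a dict: "clock": time; "joint_pos": joint angles; "qvel": joint speeds; "tau": joint torques, N m; "tool_pos": TCP position; "orientation": TCP orientation; "force": force on the tool from outside, world axes, zero at the start; "moment": the same for the moment, N m; "opening": finger opening in m; "gripper_force": force on a finger pad.
Only numpy, scipy, OpenCV 4.12 (cv2) and the standard library are available. Lean on these libraries where they do the work, as an engineer would, in place of code of your own. Each camera call takes 0.05 s, during which the arm holds its last target. There are 200 camera calls.

## Task

Get the printer ready to power up: all three push-push switches on its grey power box must be locked in. Their caps look the same in or out, so feel each one with a light press and click in those that are out, then push the black slide along the row (to the left as the robot faces the box) until it is fully home at its stop. Do it gently, never forcing a switch or the slide, and leave the things around it where they are.

Things in the scene. Friction and masses are not known exactly. Their poses are not given: they have to be found in the camera images.
- power_box: Grey steel power box of the printer, fixed to the table, 150 mm (its x) by 320 mm (its y) by 70 mm high. Origin at the centre of its underside, on the table. Its top face carries three switches in a row at its x = +30 mm, y = -85, 0 and +85 mm, and the black slide near the edge that faces the robot (-x).
- switch_a_top (a point): One of three identical push-push switches in a row on the power box: a dark steel collar 42 mm across and 6 mm high, out of which stands a round white cap 27 mm across, pressed straight down. This point is the centre of the untouched cap's top face, 22 mm above the box's top; it is fixed and does not follow the cap. How the switches feel: see switch_a, b and c.
- switch_b_top (a point): One of three identical push-push switches in a row on the power box: a dark steel collar 42 mm across and 6 mm high, out of which stands a round white cap 27 mm across, pressed straight down. This point is the centre of the untouched cap's top face, 22 mm above the box's top; it is fixed and does not follow the cap. How the switches feel: see switch_a, b and c.
- switch_c_top (a point): One of three identical push-push switches in a row on the power box: a dark steel collar 42 mm across and 6 mm high, out of which stands a round white cap 27 mm across, pressed straight down. This point is the centre of the untouched cap's top face, 22 mm above the box's top; it is fixed and does not follow the cap. How the switches feel: see switch_a, b and c.
- switch_a: The whole switch under switch_a_top. Origin: centre of the collar on the box's top, z up. All three switches alike: which are locked in, and who stands where, changes from start to start; at least one is out. A light spring (0.8 N, 1.7 N at 7 mm) floats the cap to one height in both states, so the state is only felt.
- switch_b: The whole switch under switch_b_top; origin as switch_a. How all three feel: OUT, the cap meets a hidden plunger after 0.5 mm, which resists at once with 4.5 N and more (5 N in all, 10 N when fully down). LOCKED IN, the cap sinks about 7 mm under less than 2 N before it meets the plunger, which then needs some 6 N more.
- switch_c: The whole switch under switch_c_top; origin as switch_a. How all three click: pressed 11.5 mm or more below the untouched height (about 10 N) and let go, out becomes locked in and locked in becomes out; presses under 8 mm change nothing. From 12 mm a rubber pad adds some 4 N per mm. More than 25 N breaks it.
- slide_grip (a point): Centre of the top of the black interlock slide: an upright tab 26 mm (box x) by 14 mm (box y) by 36 mm, its top 37 mm above the box's top. It runs along the box's y at box x = -45 mm, from box y = -15 mm to +15 mm (home). Moves with the slide.
- slide (a joint): Travel of the interlock slide along the box's +y (robot's left), in m: 0 to 0.004 at the start, 0.030 fully home at its stop. It takes about 2 N and stays where it is left. While any switch is out, a plunger inside blocks it dead at about 0.008; with all three locked in it runs home. More than 25 N on it or on the box breaks it.
- nozzle: Bystander: brass printer nozzle, 16 mm across and 18 mm high, loose on the box's far edge between two switches. Origin at the centre of its underside.
- test_block: Bystander: white printed block 16 x 24 x 14 mm, loose on the box's far edge between two switches. Origin at the centre of its underside.
- mug: Bystander: white mug, 80 mm across, 92 mm high, to the left of the box. Origin at the centre of its underside.
- calipers: Bystander: steel calipers 210 mm long lying between robot and box. Origin at the centre of its underside.
- tower: Bystander: white printed model tower, 85 mm base, about 165 mm high, beyond the box. Origin at the centre of its underside.
- screwdriver: Bystander: black-handled screwdriver 170 mm long, to the right of the box. Origin at the centre of its underside.

How it is judged (in metres and radians):
At the end, for the whole second after the job is handed in: The interlock slide rests fully home (travel above 27 of its 30 mm), which it can reach only with all three switches locked in (value of joint slide above 0.027 m and velocity of joint slide between -0.005 and 0.005 m/s); the robot touches nothing.
It fails at once if a switch is pressed with more than 25 N (contact force between any of switch_a, switch_b, switch_c and the fingers above 25 N).
It fails at once if the slide or the box is pushed with more than 25 N (contact force between power_box and the fingers above 25 N).
It fails at once if a bystander is moved more than 20 mm (distance of any of nozzle, test_block, mug, calipers, tower, screwdriver from where it was at the start of the episode above 0.02 m).
It also fails if it takes over 64 s, if anything falls off the work surface, if the arm or the gripper's body presses on something with over 40 N, if the wrist force passes 120 N, or if a joint passes its speed limit or range.

## Working session

There is one attempt and no reset: what is moved stays moved. The work goes in short steps, Python scripts to look and compute and a tool call to move; the robot and the scene stay as the last step left them, time stands still between calls to the robot, and variables do not carry over. Pictures are saved under pics/ and viewed, at most 10 in all, crops included, and the job is handed in when it is done.

Besides the shell and the picture viewer there is one more tool, called after ">>>" by a JSON object that holds its "method" and its "body", one argument or row to a line. apply_moves: Moves the arm, as the interface text tells. Its arguments: {"type":"object","properties":{"commands":{"type":"array"}},"required":["commands"]}

```bash
mkdir -p pics; cat > h.py <<'E'
import numpy as np, cv2
from plant import ctrl
def ray(s,p,fish=False):
    x=(p[0]-s['cx'])/s['fx']; y=(p[1]-s['cy'])/s['fy']
    if fish:
        r=np.hypot(x,y); k=np.sin(r)/r if r>1e-9 else 1; d=np.array([x*k,-y*k,-np.cos(r)])
    else: d=np.array([x,-y,-1.])
    T=np.array(s['T']); d=T[:3,:3]@d
    return T[:3,3],d/np.linalg.norm(d)
def tri(rs):
    A=sum(np.eye(3)-np.outer(d,d) for o,d in rs); b=sum((np.eye(3)-np.outer(d,d))@o for o,d in rs)
    return np.linalg.solve(A,b)
def onz(r,z): o,d=r; return o+d*(z-o[2])/d[2]
E
python3 - <<'E'
from h import *
o=ctrl.get_obs(); print(o['clock'],o['tool_pos'],o['orientation'],o['force'],o['opening'],ctrl.nose_length)
ims=[]
for n in ['side','top','wrist']:
    s=ctrl.snapshot(n); ims.append(s['img'])
    print(n,np.array(s['T']).round(3).tolist())
    for t in ['switch_a_top','slide_grip','power_box','nozzle','test_block']:
        r=ctrl.spot_point(s,t)
        for q in r[:4]:
            print(t,q['score'],np.round(q['at'],1), onz(ray(s,q['at'],n=='wrist'),{'s':.092,'l':.107,'p':0,'n':.07,'t':.07}[t[0] if t!='slide_grip' else 'l']).round(4))
    cv2.imwrite(f'pics/{n}0.png',s['img'][:,:,::-1])
E
```

```text
0.0 [0.2082532  0.64156486 0.24263329] [ 1.79904417e+02 -8.59502644e-03 -1.79859125e+01] [-0.75180318 -0.29854909 -0.07553485] 0.08782847829404823 0.017
side [[0.951, 0.128, -0.282, 0.349], [-0.309, 0.445, -0.84, -0.591], [0.019, 0.886, 0.463, 0.465], [0.0, 0.0, 0.0, 1.0]]
switch_a_top 0.89 [269.4 227.2] [ 0.5445 -0.069   0.092 ]
slide_grip 0.69 [231.3 223.4] [ 0.4735 -0.0584  0.107 ]
slide_grip 0.55 [267.  203.9] [ 0.5599 -0.009   0.107 ]
slide_grip 0.42 [253.3 266. ] [ 0.4774 -0.184   0.107 ]
power_box 0.67 [252.9 268. ] [ 0.5132 -0.0676 -0.    ]
nozzle 0.49 [284.7 226.3] [ 0.5867 -0.0438  0.07  ]
test_block 0.57 [288.7 248.7] [ 0.5667 -0.1145  0.07  ]
test_block 0.24 [273.3 255. ] [ 0.5334 -0.1236  0.07  ]
top [[0.026, 0.999, -0.037, 0.518], [-1.0, 0.026, 0.003, 0.066], [0.004, 0.037, 0.999, 1.004], [0.0, 0.0, 0.0, 1.0]]
switch_a_top 0.69 [315.  202.1] [ 0.5389 -0.0699  0.092 ]
slide_grip 0.52 [307.6 232.1] [ 0.4653 -0.0512  0.107 ]
power_box 0.6 [308.9 209.2] [ 0.5213 -0.0674  0.    ]
nozzle 0.52 [364.8 167.3] [ 0.6313 -0.1981  0.07  ]
nozzle 0.39 [303.4 185.4] [ 0.581  -0.0429  0.07  ]
nozzle 0.33 [280.1 189.6] [0.5688 0.016  0.07  ]
test_block 0.52 [334.7 196.8] [ 0.5542 -0.1229  0.07  ]
wrist [[-0.309, 0.907, 0.286, 0.286], [-0.951, -0.294, -0.093, 0.618], [-0.0, -0.301, 0.954, 0.384], [0.0, 0.0, 0.0, 1.0]]
```

```bash
python3 - <<'E'
import cv2,numpy as np
a=cv2.imread('pics/side0.png')[130:330,130:400];b=cv2.imread('pics/top0.png')[110:310,200:470]
cv2.imwrite('pics/c0.png',np.hstack([cv2.resize(x,None,fx=1.48,fy=1.48*1.9/1.9,interpolation=2) for x in (a,b)]))
E
```

```text
(no output)
```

View pics/c0.png

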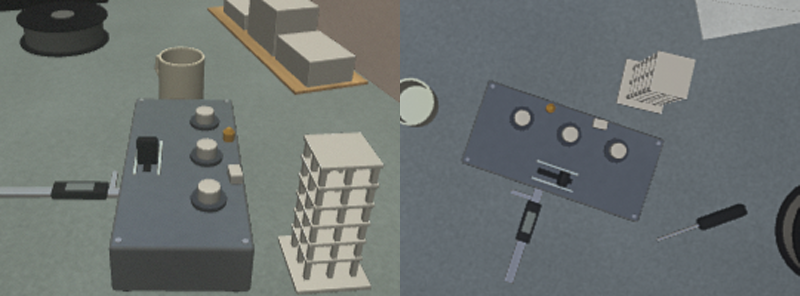

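View pics/top0.png

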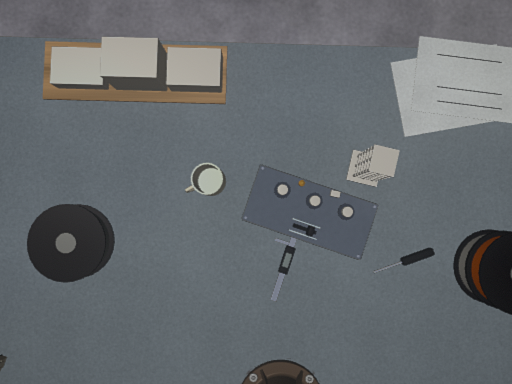

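The box sits at about (312,210) in the top view. The caps are at (282,189), (315,201) and (348,212), the slide tab at (304,230), the nozzle at (301,183), the test block at (335,194) and the tower at (372,163). Next I'll measure the caps from both views while moving over.

```bash
cat > m.py <<'E'
from h import *
def blobs(s,roi,amin=40,amax=400,thr=140):
    g=cv2.cvtColor(s['img'],cv2.COLOR_RGB2GRAY); x0,y0,x1,y1=roi
    n,l,st,c=cv2.connectedComponentsWithStats((g[y0:y1,x0:x1]>thr).astype(np.uint8))
    return [(c[i]+[x0,y0],st[i].tolist()) for i in range(1,n) if st[i,4]>amin and st[i,4]<amax]
E
python3 - <<'E'
from m import *
S=ctrl.snapshot('side');T=ctrl.snapshot('top')
for s,r in((S,(230,190,300,285)),(T,(260,175,365,230))):
    for c,st in blobs(s,r): print(c.round(1),st,onz(ray(s,c),.088).round(4))
# slide: dark blob
for s,r in((S,(215,215,245,250)),(T,(285,215,325,245))):
    g=cv2.cvtColor(s['img'],cv2.COLOR_RGB2GRAY)[r[1]:r[3],r[0]:r[2]]
    print(g[::2,::2] if s is T else '')
E
```

```text
[268.  204.4] [32, 12, 12, 6, 60] [0.5724 0.0195 0.088 ]
[269.3 226.9] [33, 33, 14, 8, 82] [ 0.5467 -0.0624  0.088 ]
[237.6 236.2] [6, 35, 4, 23, 42] [ 0.4809 -0.0746  0.088 ]
[288.5 244.5] [54, 51, 10, 8, 66] [ 0.561  -0.1248  0.088 ]
[271.  255.4] [34, 61, 15, 10, 118] [ 0.5209 -0.1448  0.088 ]
[356.  178.4] [87, 0, 18, 9, 106] [ 0.6008 -0.1715  0.088 ]
[282.3 189.2] [18, 10, 10, 10, 78] [0.5689 0.0115 0.088 ]
[335.1 193.4] [71, 15, 9, 7, 49] [ 0.5619 -0.12    0.088 ]
[314.7 200.2] [50, 21, 10, 10, 78] [ 0.5436 -0.0696  0.088 ]
[347.2 211.4] [83, 32, 10, 10, 80] [ 0.518 -0.151  0.088]

[[ 88  87  89  88  88  88  87  87  86  87  87  87  87  87  87  87  88  86
   87  87]
 [ 88  89  89  87  99  85  86  86  86  86  88  86  87  88  87  85  88  87
   87  87]
 [ 90  90  88  88 140 158 114  91  81  86  88  87  87  86  85  85  87  87
   87  87]
 [ 89  89  87  89  87  87  85 141 158 103  89  83  87  87  85  87  89  87
   88  87]
 [ 87  88  87  89  69  74  88  90  86  85 140 158 104  90  83  86  87  89
   88  88]
 [ 88  88  89  88  37  35  35  49  75  91  88  84  71 127 158 104  89  85
   87  87]
 [ 87  88  87  90  72  46  34  35  35  38  55  57  31  39  40 109 162 159
   87  87]
 [ 89  84 126  98  86  89  90  74  44  35  34  32  38  42  37  88  86  88
   84  87]
 [ 91  88  94 136 161 130  97  86  87  90  76  30  43  39  35  41  89  88
   87  86]
 [ 89  90  89  86  86  94 140 163 128  98  69  29  41  38  37  46  89  89
   88  88]
 [104  77  89  87  87  86  85  86  95 140 158  76  50  34  89  89  88  88
   89  89]
 [106 107 104 121  87  90  87  87  85  84  85  85 141 160 106  92  85  87
   88  88]
 [105 105 106 130 130 129 104  82  85  88  89  87  86  86  87 137  92  89
   89  87]
 [116  98  93 130 129 131 105 106 108  88  84  86  88  89  88  88  88  89
   89  89]
 [130 134 127 131 129 105 105 106 106 110 112 109  90  87  82  89  90  88
   88  89]]
```

>>> {"method": "apply_moves", "body": {
  "commands": [
    [[31,-70,0],0,1],
    [[31,-70,0],0,1],
    [[31,-70,0],0,1],
    [[31,-70,0],0,1],
    [[31,-70,0],0,1],
    [[31,-70,0],0,1],
    [[31,-70,0],0,1],
    [[31,-70,0],0,1],
    [[31,-70,0],0,1],
    [[31,-70,0],0,1],
    [[31,-70,0],0,1],
    [[31,-70,0],0,1],
    [[31,-70,0],0,1],
    [[31,-70,0],0,1],
    [[31,-70,0],0,1],
    [[31,-70,0],0,1],
    [[31,-70,0],0,1],
    [[31,-70,0],0,1],
    [[31,-70,0],0,1],
    [[31,-70,0],0,1]
  ]
}}

```text
clock: 2.67
tool_pos: [0.5193, -0.0612, 0.2432]
orientation: [180.0, 0.0, -18.2]
force: [0.4, 0.6, 0.2]
opening: 0.0009
gripper_force: 0.0
```

```bash
python3 - <<'E'
from m import *
s=ctrl.snapshot('wrist'); cv2.imwrite('pics/w1.png',s['img'][:,:,::-1])
for t,z in (('switch_a_top',.092),('slide_grip',.107)):
    for q in ctrl.spot_point(s,t)[:4]: print(t,q['score'],np.round(q['at'],1),onz(ray(s,q['at'],True),z).round(4))
for c,st in blobs(s,(0,0,512,384),60,4000): print(c.round(1),st,onz(ray(s,c,True),.092).round(4))
print(ctrl.get_obs()['force'])
E
```

```text
switch_a_top 0.84 [254.9 158.1] [ 0.5422 -0.0666  0.092 ]
switch_a_top 0.72 [ 78.7 173.4] [0.5929 0.13   0.092 ]
slide_grip 0.81 [268.2 231.3] [ 0.4684 -0.0567  0.107 ]
[ 6.8 14.7] [0, 0, 17, 36, 466] [0.8316 0.1707 0.092 ]
[24.7 43.7] [0, 0, 47, 76, 929] [0.7725 0.1493 0.092 ]
[297.5 122.7] [285, 114, 25, 18, 380] [ 0.5632 -0.1177  0.092 ]
[208.8 126.2] [203, 118, 14, 16, 132] [ 0.5873 -0.0336  0.092 ]
[255.1 156.5] [242, 144, 27, 26, 556] [ 0.5437 -0.0673  0.092 ]
[337.6 156.2] [325, 144, 26, 25, 501] [ 0.5184 -0.1478  0.092 ]
[172.7 158.6] [161, 146, 25, 26, 492] [0.5689 0.0134 0.092 ]
[254.7 205.9] [223, 204, 67, 5, 305] [ 0.494  -0.0505  0.092 ]
[268.  288.7] [267, 275, 3, 27, 70] [ 0.3878 -0.0322  0.092 ]
[108. 295.] [72, 279, 74, 32, 1579] [0.4317 0.1788 0.092 ]
[401.8 298.2] [367, 280, 74, 38, 1969] [ 0.302  -0.1973  0.092 ]
[255.1 309.4] [248, 304, 17, 12, 176] [ 0.3613 -0.0071  0.092 ]
[114.9 371.6] [62, 356, 116, 28, 876] [0.2766 0.2739 0.092 ]
[380.4 361.5] [351, 356, 60, 11, 110] [ 0.1749 -0.1566  0.092 ]
[503.1 375.9] [490, 364, 22, 20, 283] [-0.1418 -0.4901  0.092 ]
[403.4 380. ] [386, 375, 32, 9, 180] [ 0.0866 -0.1977  0.092 ]
[-0.10267784 -0.28709793 -0.40087013]
```

View pics/w1.png

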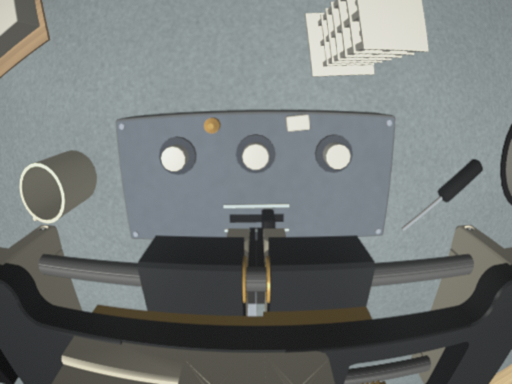

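The wrist view shows the caps at (173,158), (255,156) and (338,156), agreeing with the top view. The tab is at (268,218) and the tower stands well back. I'll go above the middle cap, then do a light probe.

>>> {"method": "apply_moves", "body": {
  "commands": [
    [[2.5,-1,0],0,1],
    [[2.5,-1,-4],0,1],
    [[2.5,-1,-8],0,1],
    [[2.5,-1,-11],0,1],
    [[2.5,-1,-12.4],0,1],
    [[2.5,-1,-12.4],0,1],
    [[2.5,-1,-12.4],0,1],
    [[2.5,-1,-12.4],0,1],
    [[2.5,-1,-12.4],0,1]
  ]
}}

```text
clock: 3.57
tool_pos: [0.5446, -0.0673, 0.1215]
orientation: [-179.9, -0.2, -17.9]
force: [-0.3, 0.5, -0.1]
opening: 0.0007
gripper_force: 0.0
```

```bash
python3 - <<'E'
from m import *
o=ctrl.get_obs(); print(o['tool_pos'],o['orientation'],o['force'])
s=ctrl.snapshot('side'); cv2.imwrite('pics/s2.png',cv2.resize(s['img'][130:330,180:400,::-1],None,fx=2.5,fy=2.5))
E
```

```text
[ 0.54455749 -0.06733795  0.12147779] [-1.79918442e+02 -1.69792270e-01 -1.79185779e+01] [-0.34094225  0.5453162  -0.09437666]
```

View pics/s2.png

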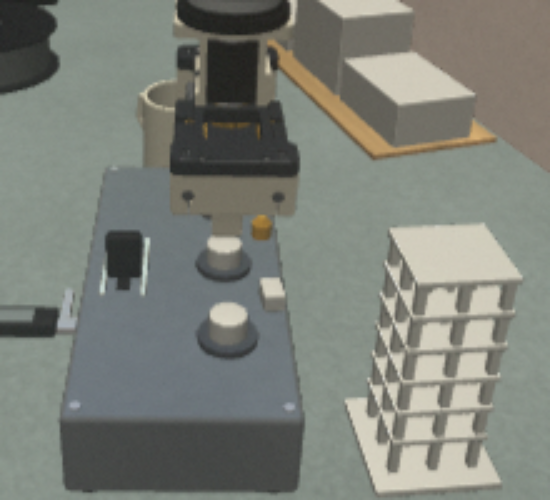

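The side crop shows the closed fingertips centred just above the middle cap at (225,240), clear of the nozzle, block and tower.

>>> {"method": "apply_moves", "body": {
  "commands": [
    [[0,0,-0.5],0,1],
    [[0,0,-0.9],0,1],
    [[0,0,-1.2],0,1],
    [[0,0,-1.2],0,1],
    [[0,0,-1.2],0,1],
    [[0,0,-1.2],0,1]
  ]
}}

```text
clock: 4.12
tool_pos: [0.5435, -0.068, 0.1079]
orientation: [-180.0, -0.0, -18.0]
force: [-1.6, 1.6, 6.3]
opening: 0.0004
gripper_force: 2.7
```

>>> {"method": "apply_moves", "body": {
  "commands": [
    [[0,0,-0.1],0,1],
    [[0,0,-0.3],0,1],
    [[0,0,-0.3],0,1],
    [[0,0,-0.3],0,1],
    [[0,0,-0.3],0,1]
  ]
}}

```text
clock: 4.53
tool_pos: [0.5435, -0.068, 0.105]
orientation: [-180.0, -0.0, -18.0]
force: [-2.7, 1.6, 6.3]
opening: 0.0006
gripper_force: 3.3
```

The middle switch resists at about 6 N, so it is out. I'll press it through.

>>> {"method": "apply_moves", "body": {
  "commands": [
    [[0,0,-0.2],0,1],
    [[0,0,-0.4],0,1],
    [[0,0,-0.6],0,1],
    [[0,0,-0.75],0,1],
    [[0,0,-0.75],0,1],
    [[0,0,-0.75],0,1],
    [[0,0,-0.75],0,1]
  ]
}}

```text
clock: 5.12
tool_pos: [0.5435, -0.068, 0.0979]
orientation: [-180.0, -0.0, -18.0]
force: [-2.6, 1.6, 8.4]
opening: 0.0004
gripper_force: 4.6
```

>>> {"method": "apply_moves", "body": {
  "commands": [
    [[0,0,-0.1],0,1],
    [[0,0,-0.1],0,1],
    [[0,0,-0.1],0,1],
    [[0,0,-0.1],0,1]
  ]
}}

```text
clock: 5.45
tool_pos: [0.5435, -0.068, 0.097]
orientation: [-180.0, -0.0, -18.0]
force: [-4.0, 1.7, 10.4]
opening: 0.0005
gripper_force: 5.3
```

>>> {"method": "apply_moves", "body": {
  "commands": [
    [[0,0,-0.08],0,1],
    [[0,0,-0.08],0,1],
    [[0,0,-0.08],0,1]
  ]
}}

```text
clock: 5.7
tool_pos: [0.5436, -0.068, 0.0964]
orientation: [-180.0, -0.0, -18.0]
force: [-4.5, 1.7, 12.6]
opening: 0.0004
gripper_force: 6.4
```

>>> {"method": "apply_moves", "body": {
  "commands": [
    [[0,0,0.5],0,1],
    [[0,0,1.2],0,1],
    [[0,0,1.9],0,1],
    [[0,0,1.9],0,1],
    [[0,0,1.9],0,1],
    [[0,0,1.3],0,1],
    [[0,0,0.9],0,1],
    [[0,0,0.8],0,1],
    [[0,0,0.8],0,1],
    [[0,0,0.8],0,1],
    [[0,0,0.8],0,1]
  ]
}}

```text
clock: 6.62
tool_pos: [0.5432, -0.068, 0.1029]
orientation: [180.0, 0.0, -18.0]
force: [0.2, 0.2, 1.4]
opening: 0.0006
gripper_force: 0.7
```

The middle switch is now locked (1.4 N). Next is the left switch.

>>> {"method": "apply_moves", "body": {
  "commands": [
    [[0,0,2.5],0,1],
    [[0,0,2.5],0,1],
    [[0.8,2.5,2.5],0,1],
    [[1.6,5,2.5],0,1],
    [[2.4,7.5,2.5],0,1],
    [[2.5,8.1,2.5],0,1],
    [[2.5,8.1,2],0,1],
    [[2.5,8.1,1.4],0,1],
    [[2.5,8.1,0.8],0,1],
    [[2.5,8.1,0.3],0,1],
    [[2.5,8.1,0.1],0,1],
    [[2.5,8.1,0.1],0,1],
    [[2.5,8.1,0.1],0,1],
    [[2.5,8.1,0.1],0,1]
  ]
}}

```text
clock: 7.78
tool_pos: [0.5683, 0.0126, 0.1044]
orientation: [180.0, -0.0, -18.0]
force: [-0.1, -0.8, 1.2]
opening: 0.0003
gripper_force: 0.6
```

The left switch is already locked (1.2 N at about 5 mm). Now the right one.

>>> {"method": "apply_moves", "body": {
  "commands": [
    [[0,0,2.5],0,1],
    [[0,0,2.5],0,1],
    [[-0.8,-2.5,2.5],0,1],
    [[-1.6,-5,2.5],0,1],
    [[-2.4,-8,2.5],0,1],
    [[-3.4,-11,2.5],0,1],
    [[-4.4,-14,2.5],0,1],
    [[-5.0,-16.1,2.5],0,1],
    [[-5.0,-16.1,2.5],0,1],
    [[-5.0,-16.1,1.9],0,1],
    [[-5.0,-16.1,1.3],0,1],
    [[-5.0,-16.1,0.7],0,1],
    [[-5.0,-16.1,0.3],0,1],
    [[-5.0,-16.1,0],0,1],
    [[-5.0,-16.1,0],0,1],
    [[-5.0,-16.1,0],0,1],
    [[-5.0,-16.1,0],0,1]
  ]
}}

```text
clock: 9.2
tool_pos: [0.5185, -0.1477, 0.1043]
orientation: [180.0, 0.0, -17.9]
force: [-0.2, 1.2, 1.1]
opening: 0.0004
gripper_force: 0.6
```

All three switches are locked. Next I'll put the fingers to the right of the slide tab.

>>> {"method": "apply_moves", "body": {
  "commands": [
    [[0,0,2.5],0,1],
    [[0,0,2.5],0,1],
    [[-3,1,2.5],0,1],
    [[-6,3,2.5],0,1],
    [[-6.1,5.2,2.5],0,1],
    [[-6.1,5.2,2.5],0,1],
    [[-6.1,5.2,2.5],0,1],
    [[-6.1,5.2,1.5],0,1],
    [[-6.1,5.2,0.6],0,1],
    [[-6.1,5.2,0],0,1],
    [[-6.1,5.2,0],0,1],
    [[-6.1,5.2,0],0,1]
  ]
}}

```text
clock: 10.2
tool_pos: [0.4572, -0.0964, 0.1037]
orientation: [179.9, 0.1, -18.0]
force: [0.6, -0.3, 0.4]
opening: 0.0003
gripper_force: 0.0
```

```bash
python3 - <<'E'
from m import *
o=ctrl.get_obs(); print(o['tool_pos'],o['force'])
s=ctrl.snapshot('side'); cv2.imwrite('pics/s3.png',cv2.resize(s['img'][130:330,180:400,::-1],None,fx=2.5,fy=2.5))
E
```

```text
[ 0.45717126 -0.09641218  0.1037023 ] [ 0.56885211 -0.29562388  0.37697822]
```

View pics/s3.png

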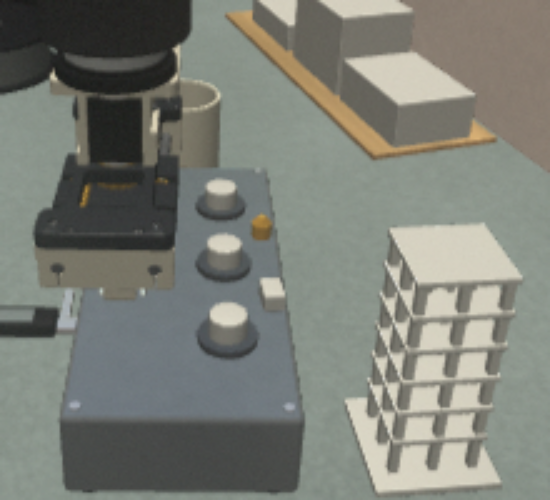

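The fingertips at (122,293) stand just right of the hidden tab and clear of the switches. I'll push slowly along the box's +y.

>>> {"method": "apply_moves", "body": {
  "commands": [
    [[0.06,0.19,0],0,1],
    [[0.12,0.38,0],0,1],
    [[0.18,0.57,0],0,1],
    [[0.24,0.76,0],0,1],
    [[0.3,0.95,0],0,1],
    [[0.36,1.14,0],0,1],
    [[0.42,1.33,0],0,1],
    [[0.48,1.52,0],0,1],
    [[0.54,1.71,0],0,1],
    [[0.6,1.9,0],0,1],
    [[0.6,1.9,0],0,1]
  ]
}}

```text
clock: 11.17
tool_pos: [0.4634, -0.0768, 0.1043]
orientation: [180.0, 0.0, -18.0]
force: [0.5, -0.8, 0.7]
opening: 0.0003
gripper_force: 0.3
```

>>> {"method": "apply_moves", "body": {
  "commands": [
    [[0.06,0.19,0],0,1],
    [[0.12,0.38,0],0,1],
    [[0.18,0.57,0],0,1],
    [[0.24,0.76,0],0,1],
    [[0.3,0.95,0],0,1],
    [[0.3,0.95,0],0,1]
  ]
}}

```text
clock: 11.67
tool_pos: [0.4665, -0.0671, 0.1043]
orientation: [-180.0, -0.0, -18.0]
force: [-0.2, 0.1, -0.1]
opening: 0.0002
gripper_force: 0.3
```

```bash
python3 - <<'E'
from m import *
s=ctrl.snapshot('top'); S=ctrl.snapshot('wrist')
a=cv2.resize(s['img'][160:270,235:390,::-1],(520,369),interpolation=2); b=S['img'][100:250,110:390,::-1]
cv2.imwrite('pics/t4.png',np.vstack([a,cv2.resize(b[:,:],(520,230))]))
E
```

```text
(no output)
```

View pics/t4.png

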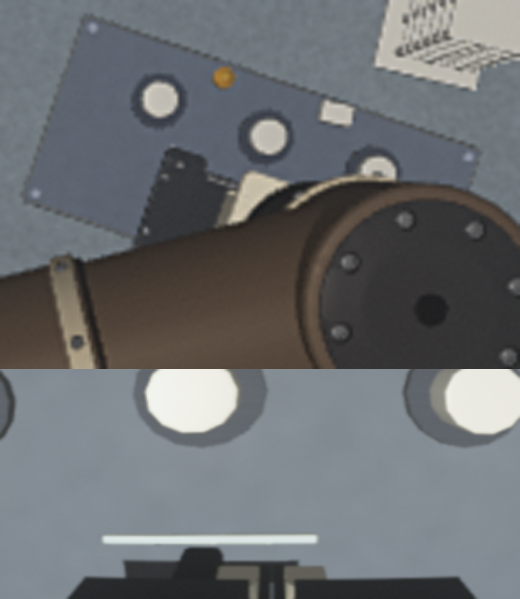

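The wrist crop shows the tab at (202,562) against the finger, about mid-slot. I'll continue in small pushes.

>>> {"method": "apply_moves", "body": {
  "commands": [
    [[0.05,0.15,0],0,1],
    [[0.1,0.3,0],0,1],
    [[0.15,0.45,0],0,1],
    [[0.18,0.57,0],0,1],
    [[0.18,0.57,0],0,1]
  ]
}}

```text
clock: 12.18
tool_pos: [0.4682, -0.0616, 0.1043]
orientation: [-180.0, -0.0, -18.0]
force: [-0.1, -1.4, 0.4]
opening: 0.0003
gripper_force: 0.5
```

>>> {"method": "apply_moves", "body": {
  "commands": [
    [[0.03,0.1,0],0,1],
    [[0.06,0.2,0],0,1],
    [[0.09,0.29,0],0,1]
  ]
}}

```text
clock: 12.43
tool_pos: [0.469, -0.0588, 0.1042]
orientation: [180.0, 0.0, -18.0]
force: [-1.1, -2.4, -0.4]
opening: 0.0007
gripper_force: 1.0
```

```bash
python3 - <<'E'
from m import *
S=ctrl.snapshot('wrist')
for q in ctrl.spot_point(S,'slide_grip')[:3]:
    p=onz(ray(S,q['at'],True),.107); d=p[:2]-[.5437,-.0685]
    print(q['score'],np.round(q['at'],1),'boxy',d@[.299,.954])
cv2.imwrite('pics/w5.png',cv2.resize(S['img'][170:270,190:340,::-1],(750,500),interpolation=2))
E
```

```text
(no output)
```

View pics/w5.png

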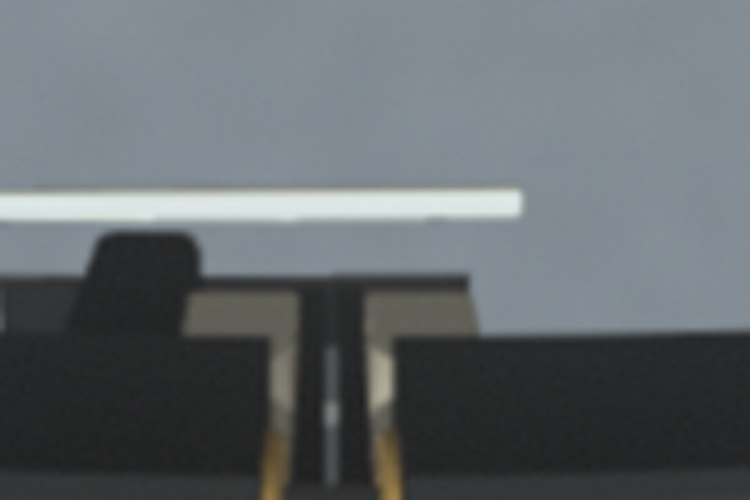

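The crop shows the tab's side at (195,290) against the finger, so it should be nearly home. I'll creep until the force rises.

>>> {"method": "apply_moves", "body": {
  "commands": [
    [[0.03,0.1,0],0,1],
    [[0.03,0.1,0],0,1]
  ]
}}

```text
clock: 12.7
tool_pos: [0.4694, -0.0578, 0.1043]
orientation: [-180.0, -0.0, -18.0]
force: [-1.0, -1.5, -0.0]
opening: 0.0005
gripper_force: 0.6
```

>>> {"method": "apply_moves", "body": {
  "commands": [
    [[0.03,0.1,0],0,1],
    [[0.03,0.1,0],0,1]
  ]
}}

```text
clock: 12.87
tool_pos: [0.4697, -0.0568, 0.1043]
orientation: [-180.0, -0.0, -18.0]
force: [0.0, -1.6, -0.0]
opening: 0.0004
gripper_force: 0.7
```

>>> {"method": "apply_moves", "body": {
  "commands": [
    [[0.03,0.1,0],0,1],
    [[0.03,0.1,0],0,1]
  ]
}}

```text
clock: 13.03
tool_pos: [0.47, -0.0558, 0.1043]
orientation: [-180.0, -0.0, -18.0]
force: [0.1, -1.4, 1.1]
opening: 0.0003
gripper_force: 0.7
```

>>> {"method": "apply_moves", "body": {
  "commands": [
    [[0.03,0.1,0],0,1],
    [[0.03,0.1,0],0,1]
  ]
}}

```text
clock: 13.2
tool_pos: [0.4703, -0.0548, 0.1043]
orientation: [-180.0, 0.0, -18.0]
force: [0.1, -1.5, -0.9]
opening: 0.0001
gripper_force: 0.7
```

>>> {"method": "apply_moves", "body": {
  "commands": [
    [[0.03,0.1,0],0,1],
    [[0.03,0.1,0],0,1]
  ]
}}

```text
clock: 13.37
tool_pos: [0.4705, -0.0541, 0.1043]
orientation: [180.0, 0.0, -18.0]
force: [0.0, -4.2, 0.6]
opening: 0.0004
gripper_force: 1.8
```

>>> {"method": "apply_moves", "body": {
  "commands": [
    [[0.01,0.04,0],0,1],
    [[0.01,0.04,0],0,1]
  ]
}}

```text
clock: 13.53
tool_pos: [0.4705, -0.0539, 0.1043]
orientation: [179.9, 0.0, -18.0]
force: [0.3, -6.7, -0.2]
opening: 0.0001
gripper_force: 2.9
```

The slide has come up against something firm. I'll back off, lift clear and check.

>>> {"method": "apply_moves", "body": {
  "commands": [
    [[-0.1,-0.3,0],0,1],
    [[-0.3,-0.9,0],0,1],
    [[-0.3,-0.9,3],0,1],
    [[-0.3,-0.9,7],0,1],
    [[-0.3,-0.9,11],0,1],
    [[-0.3,-0.9,14],0,1],
    [[-0.3,-5,14],0,1],
    [[-0.3,-9,14],0,1],
    [[-0.3,-13,14],0,1],
    [[-0.3,-17,14],0,1],
    [[-0.3,-21,14],0,1],
    [[-0.3,-25,14],0,1],
    [[-0.3,-29,14],0,1],
    [[-0.3,-29,14],0,1],
    [[-0.3,-29,14],0,1]
  ]
}}

```text
clock: 14.78
tool_pos: [0.4669, -0.3455, 0.2433]
orientation: [-180.0, 0.1, -18.2]
force: [0.9, -0.3, -0.5]
opening: 0.0004
gripper_force: 0.0
```

```bash
python3 - <<'E'
from m import *
s=ctrl.snapshot('top'); S=ctrl.snapshot('side')
for n,z in((s,.107),(S,.107)):
  for q in ctrl.spot_point(n,'slide_grip')[:2]:
    d=onz(ray(n,q['at']),z)[:2]-[.5437,-.0685]; print(q['score'],np.round(q['at'],1),'box',d@[.954,-.299],d@[.299,.954])
a=cv2.resize(s['img'][160:270,235:390,::-1],(510,362),interpolation=2); b=S['img'][180:300,180:310,::-1]
cv2.imwrite('pics/t6.png',np.hstack([cv2.resize(a,(430,306)),cv2.resize(b,(331,306),interpolation=2)]))
E
```

```text
0.45 [298.6 229.1] box -0.08012418039583592 0.01604181201940328
0.51 [233.8 213.7] box -0.06728385319819571 0.02261365566351114
```

View pics/t6.png

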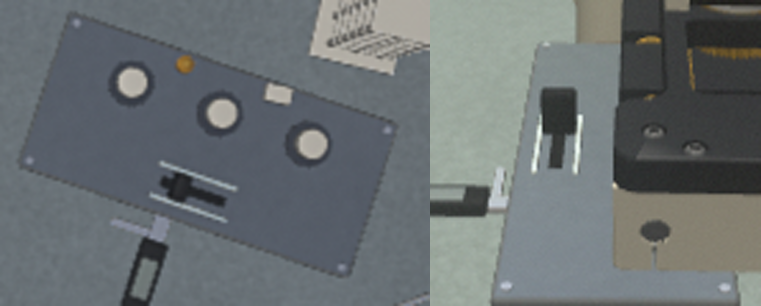

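The top view shows the tab at (180,187), at the left end of its slot (box y about +16 mm). The nozzle, block and calipers look unmoved, and the arm is clear. I'll hand it in.

```bash
python3 -c "
from plant import ctrl
print(ctrl.close_job())"
```

```text
the job is handed in; nothing more can be done
None
```

I clicked in the middle switch, the only one that was out (left and right were already locked), pushed the slide to its stop and handed the job in at about 15 s; no verdict came back, but the last pictures show the slide home, the nozzle, block and calipers looking unmoved, and the arm clear.

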